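Weed out the slack stamp press

TASK

Three spring-arm stamp presses stand in a row and one has gone slack: going from left to right, press each steel arm down on the button at its mid-span with about 8 newtons for about a second, never more than 14, and feel how far it gives. Lift the slackest press by its wooden block and set it down flat and upright in the middle of the grey tray, leaving the other two and everything else where they are. Then press its arm there once more in the same way, to be sure that you set aside the right one.

Things in the scene. Friction and masses are not known exactly. Their poses are not given: they have to be found in the camera images.
- press_a: one of three loose, identical-looking stamp presses in a row (any name may stand anywhere and be the slack one), 0.3 to 0.45 kg: wooden block 105 x 40 x 22 mm (x, y, z) with a heel 65 mm high at its +x end that clamps a steel arm. Origin: centre of its underside; x points away from the robot, within 0.3 rad. Grasp the block's 40 mm width from above, astride the arm, at its middle.
- press_a_arm: sprung steel leaf of press_a, 20 mm wide, level, its top 60 mm above the table, free length 80 mm; origin at the clamp, 40 mm in +x from the block's centre. It gives in proportion to force: at 8 N at mid-span a sound arm gives 2 to 3 mm there, the slack one about 7 mm; it meets a stop after about 10 mm. Over 14 N may ruin it.
- press_a_mid (a point): mid-span of press_a's arm, where to press: top of a low round steel button 14 mm across and 3 mm high, 63.5 mm above the table at rest, straight above the block's centre. Press with closed fingertips, the tool's centre within 10 mm of it sideways.
- press_b: one of three loose, identical-looking stamp presses in a row (any name may stand anywhere and be the slack one), 0.3 to 0.45 kg: wooden block 105 x 40 x 22 mm (x, y, z) with a heel 65 mm high at its +x end that clamps a steel arm. Origin: centre of its underside; x points away from the robot, within 0.3 rad. Grasp the block's 40 mm width from above, astride the arm, at its middle.
- press_b_arm: sprung steel leaf of press_b, 20 mm wide, level, its top 60 mm above the table, free length 80 mm; origin at the clamp, 40 mm in +x from the block's centre. It gives in proportion to force: at 8 N at mid-span a sound arm gives 2 to 3 mm there, the slack one about 7 mm; it meets a stop after about 10 mm. Over 14 N may ruin it.
- press_b_mid (a point): mid-span of press_b's arm, where to press: top of a low round steel button 14 mm across and 3 mm high, 63.5 mm above the table at rest, straight above the block's centre. Press with closed fingertips, the tool's centre within 10 mm of it sideways.
- press_c: one of three loose, identical-looking stamp presses in a row (any name may stand anywhere and be the slack one), 0.3 to 0.45 kg: wooden block 105 x 40 x 22 mm (x, y, z) with a heel 65 mm high at its +x end that clamps a steel arm. Origin: centre of its underside; x points away from the robot, within 0.3 rad. Grasp the block's 40 mm width from above, astride the arm, at its middle.
- press_c_arm: sprung steel leaf of press_c, 20 mm wide, level, its top 60 mm above the table, free length 80 mm; origin at the clamp, 40 mm in +x from the block's centre. It gives in proportion to force: at 8 N at mid-span a sound arm gives 2 to 3 mm there, the slack one about 7 mm; it meets a stop after about 10 mm. Over 14 N may ruin it.
- press_c_mid (a point): mid-span of press_c's arm, where to press: top of a low round steel button 14 mm across and 3 mm high, 63.5 mm above the table at rest, straight above the block's centre. Press with closed fingertips, the tool's centre within 10 mm of it sideways.
- returns_tray: fixed, empty open grey tray 150 x 130 x 30 mm (x, y, z), walls and floor 5 mm, behind the row of presses; origin: centre of its underside; x its long side, turned up to 0.2 rad. A press fits flat with its length along the tray's x, with room for the fingers at both sides; its underside then lies 5 mm above the origin.
- eraser: white eraser in a blue card sleeve, 21 x 45 x 12 mm, loose bystander; origin: centre of its underside
- washi_roll_0: roll of red paper tape, 48 mm across, 15 mm high, loose bystander; origin: centre of its underside
- washi_roll_1: roll of green paper tape, 48 mm across, 15 mm high, loose bystander; origin: centre of its underside
- rollerball_0: white rollerball pen, 143 mm long, lying, loose bystander; origin: centre of its underside

How it is judged:
On the way, in this order (a step that is already met when the one before it is completed fails the run):
1. the leftmost press's arm held down at mid-span with 6 to 10.5 N for 0.5 s (((contact force between the fingers and press_a_arm between 6 and 10.5 N and horizontal distance between the grasp point and press_a_mid below 0.01 m and world y of press_a above 0.1 m) or (contact force between the fingers and press_b_arm between 6 and 10.5 N and horizontal distance between the grasp point and press_b_mid below 0.01 m and world y of press_b above 0.1 m) or (contact force between the fingers and press_c_arm between 6 and 10.5 N and horizontal distance between the grasp point and press_c_mid below 0.01 m and world y of press_c above 0.1 m))), for 0.5 s.
2. the middle press's arm held down at mid-span with 6 to 10.5 N for 0.5 s (((contact force between the fingers and press_a_arm between 6 and 10.5 N and horizontal distance between the grasp point and press_a_mid below 0.01 m and world y of press_a between -0.1 and 0.1 m) or (contact force between the fingers and press_b_arm between 6 and 10.5 N and horizontal distance between the grasp point and press_b_mid below 0.01 m and world y of press_b between -0.1 and 0.1 m) or (contact force between the fingers and press_c_arm between 6 and 10.5 N and horizontal distance between the grasp point and press_c_mid below 0.01 m and world y of press_c between -0.1 and 0.1 m))), for 0.5 s.
3. the rightmost press's arm held down at mid-span with 6 to 10.5 N for 0.5 s (((contact force between the fingers and press_a_arm between 6 and 10.5 N and horizontal distance between the grasp point and press_a_mid below 0.01 m and world y of press_a below -0.1 m) or (contact force between the fingers and press_b_arm between 6 and 10.5 N and horizontal distance between the grasp point and press_b_mid below 0.01 m and world y of press_b below -0.1 m) or (contact force between the fingers and press_c_arm between 6 and 10.5 N and horizontal distance between the grasp point and press_c_mid below 0.01 m and world y of press_c below -0.1 m))), for 0.5 s.
4. a press standing in the tray, its arm held down at mid-span with 6 to 10.5 N for 0.5 s and giving more than 4.5 mm there ((((x of press_a in the frame of returns_tray between -0.03 and 0.03 m and y of press_a in the frame of returns_tray between -0.05 and 0.05 m and z of press_a in the frame of returns_tray between 0.001 and 0.009 m and angle between press_a's own z axis and vertical below 0.08 rad) and (contact force between the fingers and press_a_arm between 6 and 10.5 N and horizontal distance between the grasp point and press_a_mid below 0.01 m) and z of press_a_mid in the frame of press_a below 0.059 m) or ((x of press_b in the frame of returns_tray between -0.03 and 0.03 m and y of press_b in the frame of returns_tray between -0.05 and 0.05 m and z of press_b in the frame of returns_tray between 0.001 and 0.009 m and angle between press_b's own z axis and vertical below 0.08 rad) and (contact force between the fingers and press_b_arm between 6 and 10.5 N and horizontal distance between the grasp point and press_b_mid below 0.01 m) and z of press_b_mid in the frame of press_b below 0.059 m) or ((x of press_c in the frame of returns_tray between -0.03 and 0.03 m and y of press_c in the frame of returns_tray between -0.05 and 0.05 m and z of press_c in the frame of returns_tray between 0.001 and 0.009 m and angle between press_c's own z axis and vertical below 0.08 rad) and (contact force between the fingers and press_c_arm between 6 and 10.5 N and horizontal distance between the grasp point and press_c_mid below 0.01 m) and z of press_c_mid in the frame of press_c below 0.059 m))), for 0.5 s.
At the end, for the whole second after the job is handed in: One press (the slack one, shown by the last test) stands upright (within 0.08 rad) and at rest on the tray's floor, its centre within 30 mm (x) and 50 mm (y) of the tray's; the other two presses stand upright within 20 mm of where they stood ((((x of press_a in the frame of returns_tray between -0.03 and 0.03 m and y of press_a in the frame of returns_tray between -0.05 and 0.05 m and z of press_a in the frame of returns_tray between 0.001 and 0.009 m and angle between press_a's own z axis and vertical below 0.08 rad) and linear speed of press_a below 0.02 m/s and distance of each of press_b, press_c from where it was at the start of the episode below 0.02 m and angle between each of press_b, press_c's own z axis and vertical below 0.08 rad) or ((x of press_b in the frame of returns_tray between -0.03 and 0.03 m and y of press_b in the frame of returns_tray between -0.05 and 0.05 m and z of press_b in the frame of returns_tray between 0.001 and 0.009 m and angle between press_b's own z axis and vertical below 0.08 rad) and linear speed of press_b below 0.02 m/s and distance of each of press_a, press_c from where it was at the start of the episode below 0.02 m and angle between each of press_a, press_c's own z axis and vertical below 0.08 rad) or ((x of press_c in the frame of returns_tray between -0.03 and 0.03 m and y of press_c in the frame of returns_tray between -0.05 and 0.05 m and z of press_c in the frame of returns_tray between 0.001 and 0.009 m and angle between press_c's own z axis and vertical below 0.08 rad) and linear speed of press_c below 0.02 m/s and distance of each of press_a, press_b from where it was at the start of the episode below 0.02 m and angle between each of press_a, press_b's own z axis and vertical below 0.08 rad))); the robot touches nothing.
It fails at once if an arm loaded with more than 14 N (contact force between anything else and press_a_arm above 14 N or contact force between anything else and press_b_arm above 14 N or contact force between anything else and press_c_arm above 14 N).
It fails at once if a press tipped by more than 0.4 rad (angle between any of press_a, press_b, press_c's own z axis and vertical above 0.4 rad).
It fails at once if a bystander moved more than 25 mm (distance of any of eraser, washi_roll_0, washi_roll_1, rollerball_0 from where it was at the start of the episode above 0.025 m).
It also fails if it takes over 72 s, if anything falls off the work surface, if the arm or the gripper's body presses on something with over 40 N, if the wrist force passes 120 N, or if a joint passes its speed limit or range.

ROBOT

A 6-joint arm with a two-finger parallel gripper is mounted at the origin on a cart in front of the work surface, level with it; the furniture and walls round the work are solid. World frame = base frame: x ahead of the robot, y to its left, z up, the work surface at z = 0. Lengths are in m, angles in rad, forces in N, time in s.
With the tool pointing down it reaches from about 0.275 to 0.975 m from the base axis. Payload 8.4 kg.
Tool frame: the origin (TCP) lies at the very end of the fingers, on their centre line; the grasp point (between the pads) lies 19 mm behind it; z points along the fingers, y is the line along which they close (so a half turn about z gives the same grasp; the last joint's range is limited). The gripper opens to 92 mm and grips with 3 to 60 N. Pads are 20 mm wide; open, the fingers measure 128 mm over their backs; the gripper's body (75 mm by 189 mm) begins 69 mm behind the grasp point.
Start: joints at [-1.311, 0.353, 1.633, -0, 1.155, -0.002], TCP at [0.162, -0.604, 0.215] pointing down, gripper open.
Joint ranges: [-2.63, 2.63], [-0.92, 2.1], [0.06, 2.66], [-1.3, 4.44], [0, 2.69], [-3.02, 3.02]. Speed limits (rad/s): [2.22, 2.22, 2.79, 3.14, 3.14, 3.14].

INTERFACE

Orientations are given as a rotation vector (axis times angle).
In Python, from plant import ctrl gives the robot as it stands. Calls block until the motion is done:
- ctrl.reach(position, orientation): joint-space move of the TCP to a pose.
- ctrl.move_straight(position, feed=0.15, rot=None): straight line of the TCP; rot=None keeps the orientation; feed is the mean speed in m/s.
- ctrl.move_joints(angles): joint-space move.
- ctrl.grip(opening, newtons=None): finger opening in m; newtons is the grip in N (None keeps the last); returns when the fingers have stopped.
- ctrl.wait(seconds).
- ctrl.solve_ik(position, orientation): joint angles nearest the present ones, or None.
- ctrl.observe(): the state.
- ctrl.snapshot(name): name is "scene" or "top" or "wrist"; returns a dict with "pixels" (384x512x3 uint8, blue, green, red), "fx", "fy", "cx", "cy" (pixels), "world_from_camera" (4x4, takes a point from camera to world coordinates). Camera axes: x right, y up, looking along -z (the intrinsics and any distortion apply to the point x, -y, -z); pixel columns grow to the right and rows downward; lengths in m; the calibration is good to about 2 mm. A picture is of the moment at which its call begins. There is no depth.
A pose or a line that the arm cannot do raises ctrl.Unreachable and nothing moves.
- ctrl.hand_in(): hands the job in; it is judged then, once.
The state is a dict: "clock": time; "joints": joint angles; "qvel": joint speeds; "joint_efforts": joint torques, N m; "eef_pos": TCP position; "orientation": TCP orientation; "ft_force": force on the tool from outside, world axes, zero at the start; "torque": the same for the moment, N m; "width": finger opening in m; "grip_force": force on a finger pad.
Only numpy, scipy, OpenCV 4.12 (cv2) and the standard library are available. Lean on these libraries where they do the work, as an engineer would, in place of code of your own. Each camera call takes 0.05 s, during which the arm holds its last target. There are 200 camera calls.

## Working session

There is one attempt and no reset: what is moved stays moved. The work goes in short steps, each a Python script; the robot and the scene stay as the last script left them, time stands still between calls to the robot, and variables do not carry over. Pictures are saved under pics/ and viewed, at most 10 in all, crops included, and the job is handed in when it is done.

```bash
mkdir -p pics; ls; python3 - <<'E'
from plant import ctrl
import cv2,numpy as np
for n in("top","scene"):
    s=ctrl.snapshot(n); cv2.imwrite(f"pics/{n}0.png",cv2.resize(s["pixels"],(800,600),interpolation=cv2.INTER_CUBIC))
    cv2.imwrite(f"{n}0_raw.png",s["pixels"])
    print(n,[k for k in s if k!="pixels"],s["fx"],s["fy"],s["cx"],s["cy"]);print(np.round(s["world_from_camera"],4).tolist())
o=ctrl.observe();print(o["clock"],o["ft_force"],o["width"],o["orientation"])
E
```

```text
pics
top ['fx', 'fy', 'cx', 'cy', 'world_from_camera'] 440.3011976840413 440.3011976840413 254.12080344251493 192.00323249838738
[[0.0094, 0.9968, -0.0792, 0.4582], [-0.9998, 0.0106, 0.0145, -0.0042], [0.0153, 0.0791, 0.9968, 1.3494], [0.0, 0.0, 0.0, 1.0]]
scene ['fx', 'fy', 'cx', 'cy', 'world_from_camera'] 384.25569542195973 384.25569542195973 255.60588171057665 195.1772223849238
[[0.9071, 0.3057, -0.2893, 0.1725], [-0.4206, 0.6834, -0.5967, -0.8044], [0.0153, 0.663, 0.7485, 1.065], [0.0, 0.0, 0.0, 1.0]]
0.1 [0.47280374 1.15071343 0.13914605] 0.09199598173149102 [-3.11350746e+00 -4.09891116e-01  2.94721641e-04]
```

View pics/top0.png

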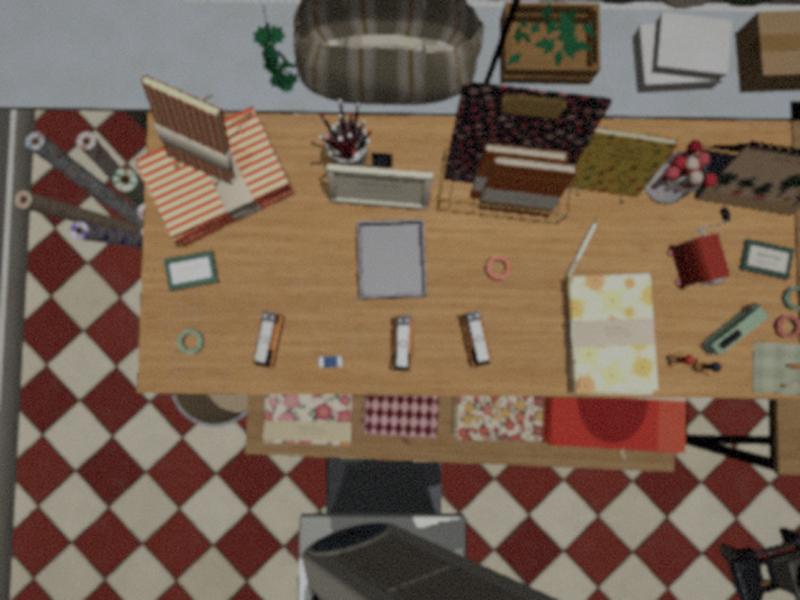

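View pics/scene0.png

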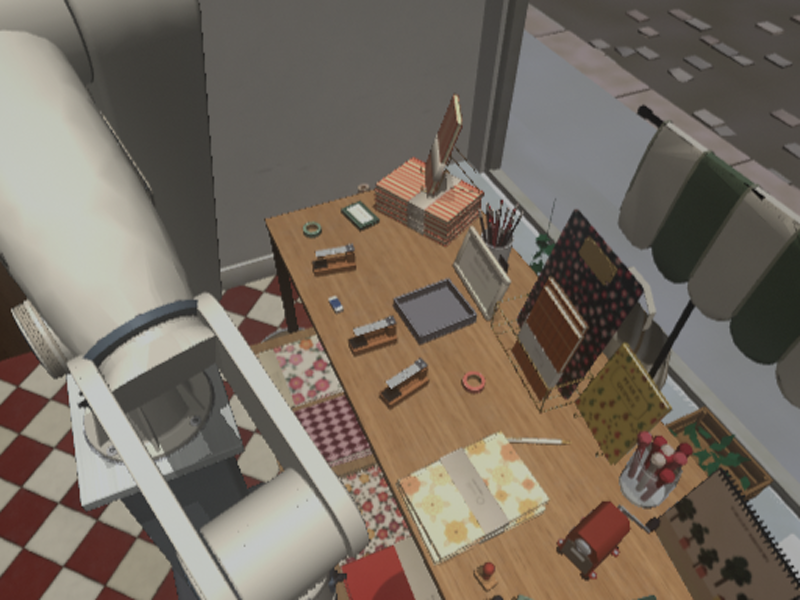

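The top view shows presses at about (267,339), (402,342) and (477,338), the tray at (391,260), the red roll at (498,267) and the pen at (583,250). The scene view agrees. Next I'll get rough positions, then take close wrist views of each.

```bash
cat > h.py <<'E'
import numpy as np, cv2
from scipy.spatial.transform import Rotation as R
def ray(s,u,v):
    T=np.array(s["world_from_camera"]); d=T[:3,:3]@np.array([(u-s["cx"])/s["fx"],-(v-s["cy"])/s["fy"],-1]); return T[:3,3],d
def onz(s,u,v,z):
    c,d=ray(s,u,v); return c+d*(z-c[2])/d[2]
def tri(obs):
    A=np.zeros((3,3));b=np.zeros(3)
    for s,u,v in obs:
        c,d=ray(s,u,v);d=d/np.linalg.norm(d);P=np.eye(3)-np.outer(d,d);A+=P;b+=P@c
    p=np.linalg.solve(A,b)
    res=[np.linalg.norm(np.cross(p-ray(s,u,v)[0],ray(s,u,v)[1]/np.linalg.norm(ray(s,u,v)[1]))) for s,u,v in obs]
    return p,max(res)
def down(yaw=0.0):  # tool down, tool x along world yaw
    return (R.from_euler('z',yaw)*R.from_rotvec([np.pi,0,0])).as_rotvec()
E
python3 - <<'E'
from plant import ctrl
from h import *
import pickle
s=ctrl.snapshot("top"); q=ctrl.snapshot("scene")
k=0.64
for n,u,v,us,vs,z in [("pL",267,339,333,258,.063),("pM",402,342,372,334,.063),("pR",477,338,405,382,.063),("tray",391,260,435,308,.01),("frame",380,188,480,265,.05),("red",498,267,473,382,.01),("grn",190,342,312,229,0.01),("er",330,362,336,303,.01)]:
    print(n,np.round(onz(s,u*k,v*k,z),3),np.round(onz(q,us*k,vs*k,z),3))
out={}
ctrl.reach([0.45,-0.02,0.36],down())
s=ctrl.snapshot("wrist"); out["w0"]=s
print(np.round(s["world_from_camera"],3).tolist(),s["fx"],ctrl.observe()["clock"])
cv2.imwrite("pics/w0.png",cv2.resize(s["pixels"],(800,600),interpolation=cv2.INTER_CUBIC))
pickle.dump(out,open("s.pkl","wb"))
E
```

```text
pL [0.485 0.219 0.063] [0.478 0.195 0.063]
pM [ 0.482 -0.033  0.063] [ 0.471 -0.057  0.063]
pR [ 0.491 -0.173  0.063] [ 0.483 -0.197  0.063]
tray [ 0.643 -0.011  0.01 ] [ 0.652 -0.006  0.01 ]
frame [0.777 0.012 0.05 ] [0.796 0.042 0.05 ]
red [ 0.632 -0.222  0.01 ] [ 0.631 -0.224  0.01 ]
grn [0.479 0.376 0.01 ] [0.482 0.373 0.01 ]
er [0.443 0.105 0.01 ] [0.447 0.103 0.01 ]
[[0.0, 0.958, 0.288, 0.532], [-1.0, 0.0, 0.0, -0.02], [0.0, -0.288, 0.958, 0.53], [0.0, 0.0, 0.0, 1.0]] 324.2044663879593 2.625
```

View pics/w0.png

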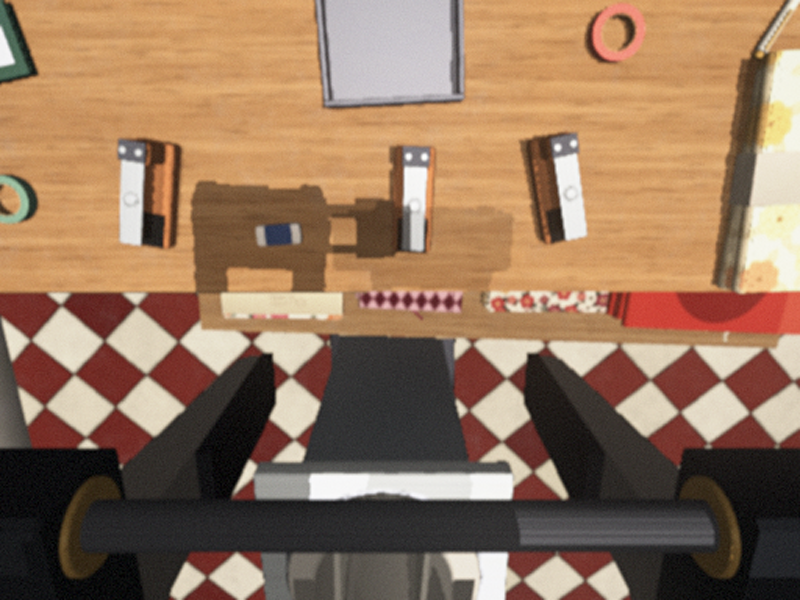

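In the wrist view the buttons are near (131,199), (415,204) and (571,194), the near tray edge runs along row 103, and the eraser is at (278,235). I'll take a second wrist view from further ahead.

```bash
python3 - <<'E'
from plant import ctrl
from h import *
import pickle
out=pickle.load(open("s.pkl","rb"))
ctrl.reach([0.54,0.06,0.36],down())
s=ctrl.snapshot("wrist"); out["w1"]=s
out["top"]=ctrl.snapshot("top")
pickle.dump(out,open("s.pkl","wb"))
cv2.imwrite("pics/w1.png",cv2.resize(s["pixels"],(800,600),interpolation=cv2.INTER_CUBIC))
# enlarged crops of w0: three presses (raw px) x4
im=out["w0"]["pixels"]
c=[cv2.resize(im[80:165,x:x+50],None,fx=5,fy=5,interpolation=cv2.INTER_CUBIC) for x in (67,242,332)]
cv2.imwrite("pics/w0c.png",np.hstack(c))
E
```

```text
(no output)
```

View pics/w1.png

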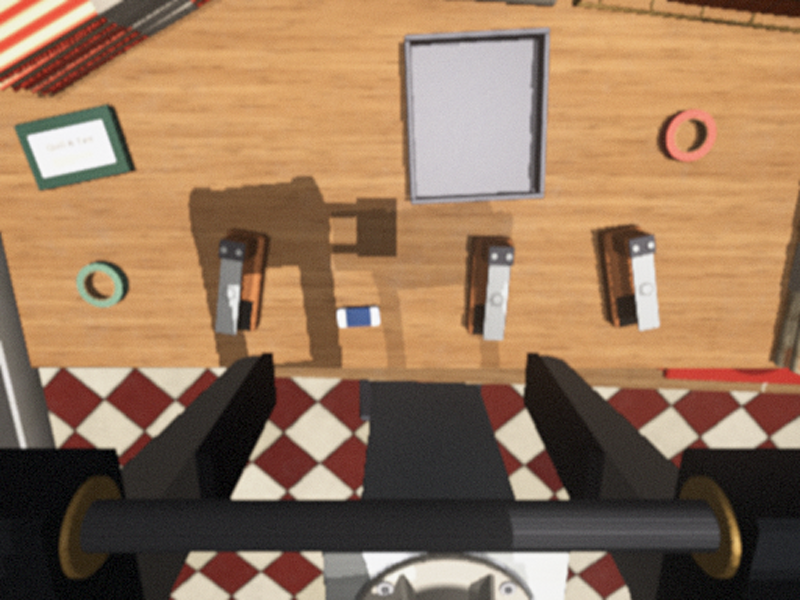

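View pics/w0c.png

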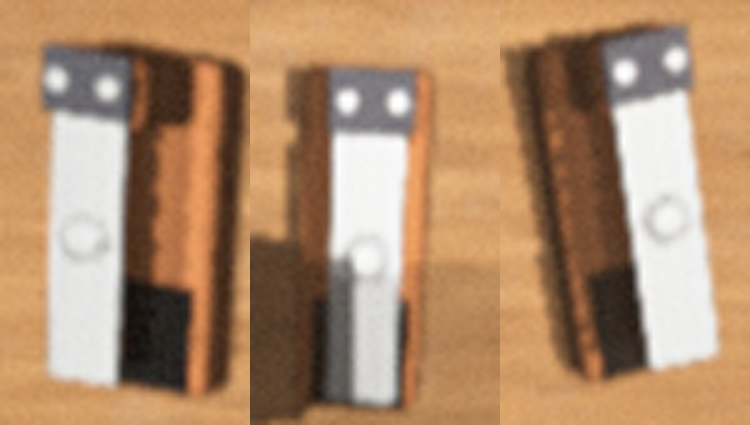

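In w1 the buttons are at (233,293), (497,299) and (646,289), and the tray's rim corners at (405,36), (549,30), (543,197) and (411,202). The crop gives the w0 buttons and arm axes. Now I'll triangulate.

```bash
python3 - <<'E'
from h import *
import pickle
o=pickle.load(open("s.pkl","rb")); w0,w1,t=o["w0"],o["w1"],o["top"]
f=lambda p:((p[0]+.5)/1.5625-.5,(p[1]+.5)/1.5625-.5)
def c(p,x0,off): return ((p[0]-off+.5)/5-.5+x0,(p[1]+.5)/5-.5+80)
for n,b,e,k,x0,off,b1 in [("L",(85,237),(84,382),(90,115),67,0,(233,293)),("M",(367,258),(368,405),(369,133),242,250,(497,299)),("R",(667,218),(683,362),(650,100),332,500,(646,289))]:
    p,r=tri([(w0,*c(b,x0,off)),(w1,*f(b1))])
    E=onz(w0,*c(e,x0,off),.06);K=onz(w0,*c(k,x0,off),.06); d=K-E
    print(n,np.round(p,4),"res",round(r,4),"z.0635:",np.round(onz(w0,*c(b,x0,off),.0635),4),np.round(onz(w1,*f(b1),.0635),4),"yaw",round(np.arctan2(d[1],d[0]),3),"len",np.linalg.norm(d), "K,E",K[:2],E[:2])
for a,b in [((324,105),(411,202)),((463,100),(543,197))]:
    print("rim",tri([(w0,*f(a)),(w1,*f(b))]))
C=np.array([onz(w1,*f(p),.03) for p in [(405,36),(549,30),(543,197),(411,202)]])
print(np.round(C,4),"ctr",C.mean(0)); d=(C[0]+C[1]-C[2]-C[3]);print("yaw",np.arctan2(d[1],d[0]),np.linalg.norm(d)/2,np.linalg.norm(C[0]-C[1]))
E
```

```text
L [0.4882 0.2182 0.0719] res 0.0015 z.0635: [0.4864 0.2239 0.0635] [0.4869 0.2199 0.0635] yaw -0.173 len 0.07675115110531475 K,E [0.51974607 0.21924734] [0.44413926 0.23245148]
M [ 0.4804 -0.0337  0.0609] res 0.0002 z.0635: [ 0.4806 -0.0335  0.0635] [ 0.4813 -0.0333  0.0635] yaw 0.005 len 0.077582277190083 K,E [ 0.51493607 -0.03390987] [ 0.43735486 -0.03431679]
R [ 0.492  -0.1744  0.0652] res 0.0 z.0635: [ 0.4918 -0.1749  0.0635] [ 0.4915 -0.1752  0.0635] yaw 0.222 len 0.07558169902837339 K,E [ 0.52389488 -0.16817042] [ 0.45016083 -0.18478016]
rim (array([0.56917555, 0.04969359, 0.02804448]), np.float64(0.0005647158853730375))
rim (array([ 0.57386679, -0.07963755,  0.02536322]), np.float64(0.0006973298470215232))
[[ 0.7158  0.0559  0.03  ]
 [ 0.7208 -0.072   0.03  ]
 [ 0.5748 -0.0789  0.03  ]
 [ 0.5698  0.0493  0.03  ]] ctr [ 0.64528938 -0.01142801  0.03      ]
yaw 0.045837606364379876 0.14620589173642856 0.12797506100619002
```

Heights and sizes agree. L disagrees by 4 mm because it sits at the image edge, so I'll take one centred view of it from close by.

```bash
python3 - <<'E'
from plant import ctrl
from h import *
import pickle
o=pickle.load(open("s.pkl","rb"))
ctrl.reach([0.45,0.22,0.24],down()); s=ctrl.snapshot("wrist"); o["w2"]=s
pickle.dump(o,open("s.pkl","wb"))
print(ctrl.observe()["clock"])
for p in ([.487,.22,.0635],):
    T=np.linalg.inv(np.array(s["world_from_camera"])); q=T@np.r_[p,1]; u=s["cx"]-s["fx"]*q[0]/q[2]; v=s["cy"]+s["fy"]*q[1]/q[2]; print(u,v)
u0,v0=int(u)-80,int(v)-60; u0=max(u0,0);v0=max(v0,0);print(u0,v0)
cv2.imwrite("pics/w2c.png",cv2.resize(s["pixels"][v0:v0+120,u0:u0+160],None,fx=5,fy=5,interpolation=cv2.INTER_CUBIC))
E
```

```text
4.2083
255.70247902127326 138.75353219970498
175 78
```

View pics/w2c.png

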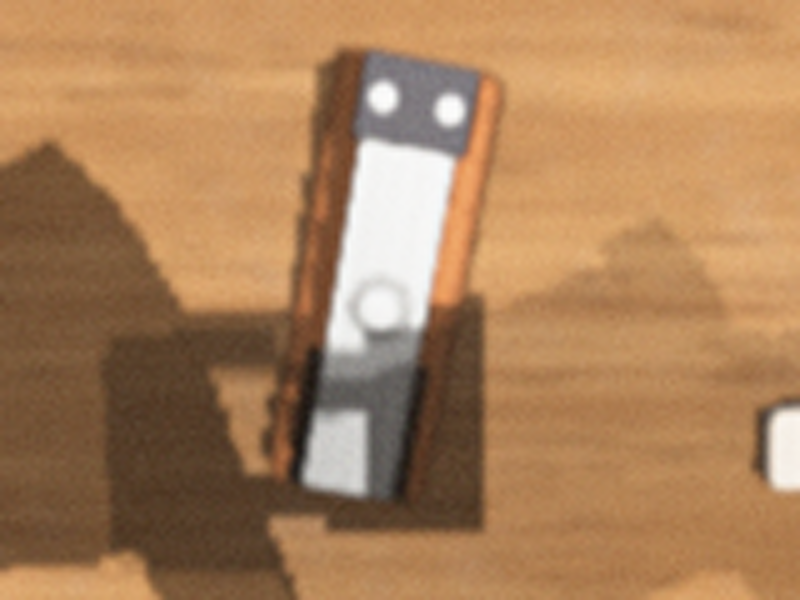

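The button is at (380,307) in the crop, raw (250.7,138.9), which puts y about 5 mm further left than w1 gave. I'll recheck with the arm settled, alongside an enlarged w1.

```bash
python3 - <<'E'
from plant import ctrl
from h import *
import pickle
o=pickle.load(open("s.pkl","rb"))
s=ctrl.snapshot("wrist"); t=ctrl.snapshot("top")
print(np.abs(np.array(s["world_from_camera"])-o["w2"]["world_from_camera"]).max(), ctrl.observe()["eef_pos"], np.round(s["world_from_camera"],4)[:3,3])
a=o["w1"]["pixels"][140:220,125:180]; b=s["pixels"][78:158,215:270]; t0=cv2.imread("top0_raw.png")
c=t0[190:240,150:185]
r=lambda im,f:cv2.resize(im,None,fx=f,fy=f,interpolation=cv2.INTER_CUBIC)
i=[r(a,5),r(b,5),r(c,7)[:400]]; i[2]=np.vstack([i[2],np.zeros((400-i[2].shape[0],i[2].shape[1],3),np.uint8)]); print([x.shape for x in i])
cv2.imwrite("pics/cmp.png",np.hstack(i))
print("w2",onz(s,250.7,138.9,.0635))
E
```

```text
0.0007506489914027856 [0.45135599 0.21932018 0.24103774] [0.5327 0.2198 0.4119]
[(400, 275, 3), (400, 275, 3), (400, 245, 3)]
w2 [0.48722104 0.22522044 0.0635    ]
```

View pics/cmp.png

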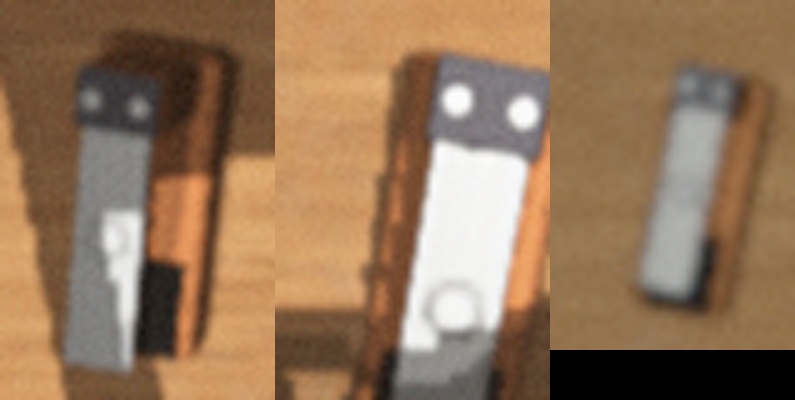

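The w1 reading was misled by a shadow: the true arm centre there gives y≈0.2236. L is therefore about (0.487,0.2245). Pressing it now.

```bash
cat >> h.py <<'E'
from plant import ctrl
def fz(n=6):
    v=[]
    for _ in range(n): v.append(ctrl.observe()["ft_force"][2]); ctrl.wait(0.01)
    return np.mean(v),np.std(v)
def press(x,y,yaw,z0=0.0635,target=8.0,hover=0.012):
    o=down(yaw)
    ctrl.reach([x,y,z0+0.06],o); ctrl.grip(0.0,10)
    ctrl.move_straight([x,y,z0+hover],feed=0.08); ctrl.wait(0.3)
    b,sd=fz(15); print("bias",round(b,2),"sd",round(sd,2),ctrl.observe()["eef_pos"],ctrl.observe()["clock"])
    z=z0+hover; log=[]; step=.001
    while z>z0-0.012:
        z-=step; ctrl.move_straight([x,y,z],feed=0.03); ctrl.wait(0.03)
        f=fz(4)[0]-b; e=ctrl.observe()["eef_pos"]; log.append((round(z*1e3,2),round(e[2]*1e3,2),round(f,2)))
        if f>0.8: step=.0004
        if f>target-0.3: break
    h=[]
    for _ in range(10):
        ctrl.wait(0.1); h.append(ctrl.observe()["ft_force"][2]-b)
    e=ctrl.observe()["eef_pos"]
    print(log); print("hold",np.round(h,2),"eef",np.round(e,4))
    L=np.array([l for l in log if l[2]>1.0])
    if len(L)>2:
        k=np.polyfit(L[:,1],L[:,2],1); print("stiff N/mm",-k[0],"give at 8N mm",-8/k[0])
    ctrl.move_straight([x,y,z0+0.06],feed=0.1); print("clock",ctrl.observe()["clock"])
E
python3 -c "
from h import *
press(.487,.2245,-.17)"
```

```text
bias 0.03 sd 0.54 [0.48712082 0.22454358 0.07574059] 7.3833
[(74.5, np.float64(74.44), np.float64(0.11)), (73.5, np.float64(73.44), np.float64(-0.24)), (72.5, np.float64(72.46), np.float64(0.06)), (71.5, np.float64(71.46), np.float64(-0.23)), (70.5, np.float64(70.49), np.float64(-0.36)), (69.5, np.float64(69.46), np.float64(0.12)), (68.5, np.float64(68.45), np.float64(-0.28)), (67.5, np.float64(67.46), np.float64(0.21)), (66.5, np.float64(66.46), np.float64(-0.05)), (65.5, np.float64(65.45), np.float64(-0.0)), (64.5, np.float64(64.47), np.float64(0.06)), (63.5, np.float64(63.48), np.float64(0.03)), (62.5, np.float64(62.51), np.float64(1.13)), (62.1, np.float64(62.12), np.float64(1.71)), (61.7, np.float64(61.71), np.float64(1.69)), (61.3, np.float64(61.29), np.float64(2.27)), (60.9, np.float64(60.91), np.float64(2.73)), (60.5, np.float64(60.52), np.float64(3.7)), (60.1, np.float64(60.12), np.float64(4.04)), (59.7, np.float64(59.72), np.float64(4.45)), (59.3, np.float64(59.31), np.float64(4.48)), (58.9, np.float64(58.93), np.float64(4.8)), (58.5, np.float64(58.56), np.float64(6.03)), (58.1, np.float64(58.19), np.float64(5.81)), (57.7, np.float64(57.84), np.float64(6.72)), (57.3, np.float64(57.47), np.float64(7.19)), (56.9, np.float64(57.1), np.float64(6.89)), (56.5, np.float64(56.77), np.float64(7.82))]
hold [8.41 8.48 8.2  7.61 7.65 8.08 7.55 8.34 7.53 8.54] eef [0.4871 0.2245 0.0568]
stiff N/mm 1.1593882716765942 give at 8N mm 6.900190553446931
clock 18.0667
```

The left press is slack (1.16 N/mm, 6.9 mm at 8 N). The other two still have to be pressed.

```bash
python3 -c "
from h import *
press(.481,-.0334,.005,hover=.004)
press(.4918,-.175,.222,hover=.004)"
```

```text
bias 0.05 sd 0.29 [ 0.48112792 -0.03341666  0.06770494] 20.5667
[(66.5, np.float64(66.46), np.float64(-0.15)), (65.5, np.float64(65.44), np.float64(0.1)), (64.5, np.float64(64.47), np.float64(0.16)), (63.5, np.float64(63.54), np.float64(0.79)), (62.5, np.float64(62.64), np.float64(4.67)), (62.1, np.float64(62.24), np.float64(5.85)), (61.7, np.float64(61.9), np.float64(6.66)), (61.3, np.float64(61.59), np.float64(8.12))]
hold [8.13 7.76 7.67 8.39 8.31 8.1  8.63 8.03 8.39 8.29] eef [ 0.4811 -0.0334  0.0616]
stiff N/mm 3.179069672298851 give at 8N mm 2.5164594754587544
clock 24.875
bias -0.12 sd 0.42 [ 0.49192298 -0.17503815  0.06770228] 26.9917
[(66.5, np.float64(66.43), np.float64(-0.06)), (65.5, np.float64(65.47), np.float64(0.2)), (64.5, np.float64(64.49), np.float64(0.14)), (63.5, np.float64(63.54), np.float64(0.5)), (62.5, np.float64(62.61), np.float64(2.98)), (62.1, np.float64(62.2), np.float64(3.95)), (61.7, np.float64(61.78), np.float64(5.59)), (61.3, np.float64(61.45), np.float64(5.75)), (60.9, np.float64(61.09), np.float64(7.44)), (60.5, np.float64(60.77), np.float64(7.7)), (60.1, np.float64(60.41), np.float64(8.77))]
hold [9.88 9.43 9.69 8.73 8.9  8.31 9.46 8.97 8.59 8.51] eef [ 0.4918 -0.1751  0.0604]
stiff N/mm 2.640484179692046 give at 8N mm 3.0297473703981908
clock 32.2583
```

Middle 2.5 mm, right 3.0 mm, left 6.9 mm, so the left one is the slack press. Grasping it.

```bash
python3 - <<'E'
from h import *
ty=0.046; tc=[.645,-.0114]
ctrl.reach([.487,.2245,.13],down(-.17)); ctrl.grip(.085,30)
ctrl.move_straight([.487,.2245,.005],feed=.12)
ctrl.grip(.03,30); o=ctrl.observe(); print("width",o["width"],o["grip_force"],o["ft_force"],o["clock"])
ctrl.move_straight([.487,.2245,.13],feed=.12); o=ctrl.observe(); print("lifted",o["width"],o["ft_force"],o["torque"])
ctrl.move_straight([*tc,.13],feed=.2,rot=down(ty)); o=ctrl.observe(); print(o["width"],o["eef_pos"],o["clock"])
s=ctrl.snapshot("scene"); w=ctrl.snapshot("wrist")
cv2.imwrite("pics/carry.png",np.hstack([cv2.resize(s["pixels"][100:290,180:370],(400,400)),cv2.resize(w["pixels"],(400,400))]))
E
```

```text
width 0.03941294375430111 29.969342350959778 [-0.56407415  1.01132315  1.36985192] 36.9667
lifted 0.039414192597552584 [ 0.07988124  0.44712065 -3.12866   ] [0.01739208 0.00680662 0.02834701]
0.03960288648519739 [ 0.64443944 -0.01067673  0.12988389] 39.725
```

View pics/carry.png

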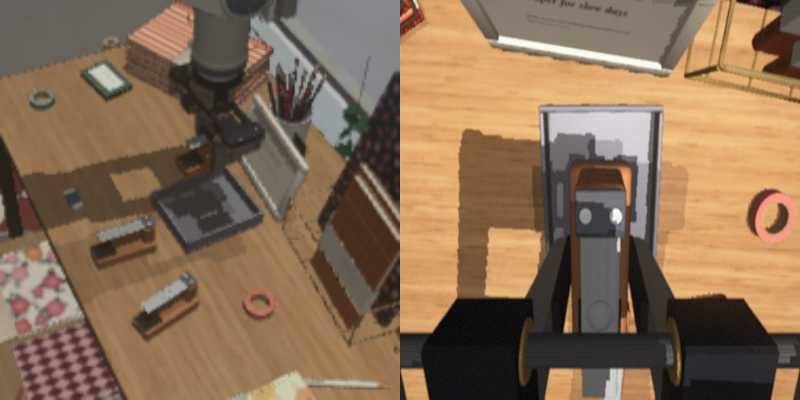

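The press is held square in the grip and centred over the tray, and the gripper is clear of the picture frame. Lowering and releasing.

```bash
python3 - <<'E'
from h import *
tc=[.645,-.0114]
ctrl.move_straight([*tc,.03],feed=.1); ctrl.move_straight([*tc,.0105],feed=.03)
o=ctrl.observe(); print(o["ft_force"],o["eef_pos"])
ctrl.grip(.058); o=ctrl.observe(); print(o["width"],o["ft_force"],o["grip_force"])
ctrl.move_straight([*tc,.13],feed=.12)
ctrl.reach([.58,-.0114,.26],down(0.046)); w=ctrl.snapshot("wrist"); print(ctrl.observe()["clock"])
import pickle; pickle.dump(w,open("w3.pkl","wb"))
T=np.linalg.inv(np.array(w["world_from_camera"])); q=T@np.r_[tc,.0685,1]; print(w["cx"]-w["fx"]*q[0]/q[2],w["cy"]+w["fy"]*q[1]/q[2])
cv2.imwrite("pics/placed.png",cv2.resize(w["pixels"][20:260,96:416],(800,600),interpolation=cv2.INTER_CUBIC))
E
```

```text
[ 0.39643758  0.20363285 -3.73944325] [ 0.6450937  -0.01138943  0.01037286]
0.05782838674569007 [ 0.02685698 -0.8023556   0.85852603] 0.0
44.0667
258.8014887975636 109.80690156122283
```

View pics/placed.png

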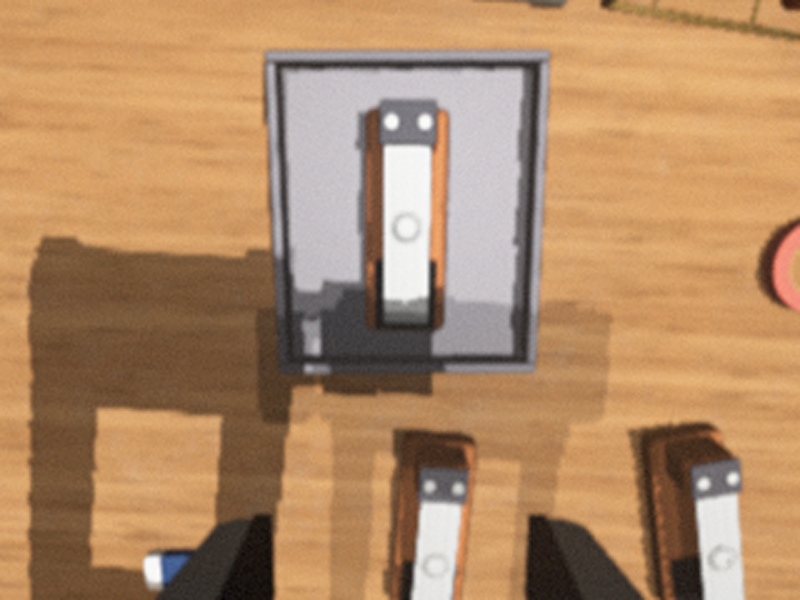

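The press stands flat in mid-tray. Its button at (407,227) is raw (258.5,110.5), against a prediction of (258.8,109.8). Now the confirming press.

```bash
python3 -c "
from h import *
press(.6445,-.0114,.046,z0=.0685,hover=.004)
ctrl.move_straight([.6,-.0114,.25],feed=.2)
o=ctrl.observe();print(o['clock'],o['ft_force'])"
```

```text
bias -0.06 sd 0.35 [ 0.64459544 -0.01141957  0.07271563] 46.9083
[(71.5, np.float64(71.43), np.float64(0.05)), (70.5, np.float64(70.44), np.float64(-0.0)), (69.5, np.float64(69.46), np.float64(0.33)), (68.5, np.float64(68.5), np.float64(0.4)), (67.5, np.float64(67.56), np.float64(0.99)), (67.1, np.float64(67.14), np.float64(1.94)), (66.7, np.float64(66.71), np.float64(2.11)), (66.3, np.float64(66.3), np.float64(2.85)), (65.9, np.float64(65.93), np.float64(2.88)), (65.5, np.float64(65.53), np.float64(3.39)), (65.1, np.float64(65.14), np.float64(4.18)), (64.7, np.float64(64.72), np.float64(4.65)), (64.3, np.float64(64.33), np.float64(5.36)), (63.9, np.float64(63.96), np.float64(5.72)), (63.5, np.float64(63.61), np.float64(5.94)), (63.1, np.float64(63.24), np.float64(6.53)), (62.7, np.float64(62.89), np.float64(6.55)), (62.3, np.float64(62.54), np.float64(6.83)), (61.9, np.float64(62.2), np.float64(7.92))]
hold [7.24 7.16 7.16 6.88 7.81 6.47 6.05 7.46 6.89 6.75] eef [ 0.6446 -0.0114  0.0622]
stiff N/mm 1.1937768900481405 give at 8N mm 6.701419726492938
clock 54.7417
55.5417 [ 0.42181174 -0.09390699 -0.36152752]
```

It gave 6.3 mm at about 7 N, held for a second, so this is the slack press. Handing in.

```bash
python3 -c "
from plant import ctrl
print(ctrl.hand_in())"
```

```text
the job is handed in; nothing more can be done
None
```

The left press was the slack one (6.9 mm at 8 N, against 2.5 mm middle and 3.0 mm right); it now stands flat in mid-tray, a last press there gave 6.3 mm at about 7 N, and the job is handed in at about 56 s, with no verdict shown.

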